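Clip the label holder onto the rack shelf and hold it home

ROBOT

A 6-joint arm with a two-finger parallel gripper is mounted at the origin on the work surface. World frame = base frame: x ahead of the robot, y to its left, z up, the work surface at z = 0. Lengths are in m, angles in degrees, forces in N, time in s.
With the tool pointing down it reaches from about 0.35 to 0.925 m from the base axis. Payload 6.4 kg.
Tool frame: the origin (TCP) lies midway between the tips of the shut fingers; the grasp point (between the pads) lies 19 mm behind it (ctrl.hold_point_z is the distance from the TCP to the grasp point, in m); z points along the fingers, y is the line along which they close (so a half turn about z gives the same grasp; the last joint's range is limited). The gripper opens to 94 mm and grips with 3 to 60 N. Pads are 16 mm wide; open, the fingers measure 119 mm over their backs; the gripper's body (75 mm by 177 mm) begins 78 mm behind the grasp point.
Start: joints at [56.431, 14.043, 89.255, -0, 76.702, -9.975], TCP at [0.26, 0.596, 0.205] pointing down, gripper open.
Joint ranges: [-179.41, 179.41], [-58.25, 129.5], [7.25, 145.43], [-54.29, 234.29], [11.92, 165.04], [-157.13, 157.13]. Speed limits (degrees/s): [147.25, 147.25, 180, 180, 180, 180].

INTERFACE

Orientations are given as a 3x3 rotation matrix whose columns are the frame's x, y, z axes.
In Python, from plant import state, vision, sign_off, ctrl gives the robot as it stands.
- The arm moves only by the tool servo_tool, never from a script. Its argument "deltas" is a list that holds one entry, the list of rows, each a list of 7 numbers: the shift along the tool's x, y, z in m, then the turn, a rotation vector about the tool's x, y, z in rad, then the opening, from 0 (shut) to 1 (fully open). In form: [[[dx, dy, dz, wx, wy, wz, gripper], ...]]. A call has 1 to 5 rows; each row shifts and turns the commanded pose from where the row before left it, along the tool's axes as they then stand; what a row does not reach is not made up. A row lasts 1/8 s, in which the tool goes at most 62.5 mm and 10.7 degrees, less where a joint would pass 70% of its speed; a pose out of reach is approached as far as the arm can. A call with a gripper value outside its range is refused whole. The fingers move at their own pace and stop on an object; "newtons" is the grip in N (left out, the last holds). Time passes only in rows, so rows that do not move let the fingers close. It gives the time, the measured TCP pose, the force, the opening and the grip force at its end, in the units of the state.
- state(): the state, without advancing time (a new reading comes with each control period).
- vision.snapshot(name): name is "scene" or "side" or "wrist"; returns the picture (400x640x3 uint8, blue, green, red); there is no depth.
- vision.camera_model(name): a dict with "mtx" (3x3 intrinsics, pixels), "position" and "attitude" of the camera in the world. Camera axes: x right, y up, looking along -z (the intrinsics and any distortion apply to the point x, -y, -z); pixel columns grow to the right and rows downward; lengths in m; the calibration is good to about 2 mm. A picture is of the moment at which its call begins: read the wrist's pose just before it. camera_model takes no time and is no camera call; for the wrist camera it gives the pose at the moment of the call.
- sign_off(): hands the job in; it is judged then, once.
The state is a dict: "time": time; "joint_pos": joint angles; "qd": joint speeds; "tau": joint torques, N m; "tcp_pos": TCP position; "tool_rot": TCP orientation; "ft_force": force on the tool from outside, world axes, zero at the start; "ft_torque": the same for the moment, N m; "width": finger opening in m; "grip_force": force on a finger pad.
Only numpy, scipy, OpenCV 4.12 (cv2) and the standard library are available. Lean on these libraries where they do the work, as an engineer would, in place of code of your own. Each camera call takes 0.05 s, during which the arm holds its last target. There are 200 camera calls.

TASK

Take the spare label holder out of its storage stand and push it down over the lip of the rack shelf at the one bay that has no holder yet, tongue behind the lip, card face to the front, upright, square and centred on that bay's spring clip, until the tongue stands fully home on the shelf board. Do not let go: finish with its finger tab still gripped between the fingers and the holder pressed firmly down, so that a colleague can slide the card in. Leave the tube racks and the bottle undisturbed.

Things in the scene. Friction and masses are not known exactly. Their poses are not given: they have to be found in the camera images.
- holder: Spare label holder, white plastic, no card, 40 g, 60 mm wide (y), an inverted U from the side. Origin: middle of the lower edge of its rear tongue; z up, card face to -x. Tongue: x -1.5 to +1.5 mm, 44 mm wide, 33 mm long. Card plate: x -14.5 to -11.5 mm, lower edge at z 8 mm. The 10 mm gap between them takes the shelf lip. Bridge joining them: z 31.5 to 35 mm. Finger tab on top: see holder_tab.
- holder_tab (a point): Centre of the top face of the holder's finger tab, 4 mm in front of (-x) and 60 mm above the holder's origin; axes as the holder's. The tab is 10 mm thick (x), 36 mm wide (y) and 25 mm tall, standing on the bridge: pinch it front to back from above.
- holder_face (a point): Middle of the holder's card face, 14.5 mm in front of (-x) and 21 mm above the holder's origin; axes as the holder's.
- stand: Grey plastic storage stand fixed on the bench, 86 x 84 x 38 mm, three slots side by side running along its y. Only the middle slot holds a holder, upright, facing as the stand does (yaw within a few degrees), its tongue 16 mm above the bench and 22 mm deep between the walls: lift it straight up. Origin: centre of the underside.
- shelf: Low bench shelf, fixed: white board 240 mm deep (x), 500 mm wide (y), top face 60 mm above the bench, on steel end frames. Origin: centre of the whole, at bench level; its front faces -x (towards the robot).
- rail: Aluminium edge profile along the whole front of the shelf board, origin and axes as the shelf's. Its upright lip is 3 mm thick (x from -123 to -120 mm) and stands 30 mm above the board (top edge 90 mm above the bench).
- clip: Steel spring clip screwed to the board behind the lip at the bare bay, 30 mm wide (y). Origin: on the board's top face, 1.5 mm behind the lip's back face: where the origin of a fully fitted holder comes with its tongue touching the lip. Axes as the shelf's, +x away from the lip. The holder's origin may go down at clip x 0 to +7 mm; at clip z = 0 its tongue meets the rigid board: home.
- fitted_a: A label holder of the same shape with a card in it, fixed on its bay of the lip (origin and axes as clip). Bays are 140 mm apart; which of the three bays is bare varies.
- fitted_b: The other fitted label holder, fixed, same as fitted_a.
- rack_a: White tube rack 75 x 150 mm with glass tubes, 92 mm tall overall, standing loose on the shelf board behind the lip. Origin: centre of its underside.
- rack_b: Second tube rack, same as rack_a.
- bottle: Amber jar with white cap, 60 mm diameter, 110 mm tall, standing on the bench. Origin: centre of its underside.
- leaf (a joint): Bent spring leaf of the clip: m, 0 when free, grows as the tongue pushes it away from the lip (about 0.003 with a holder fitted). Free, its bend nearly touches the lip 14 mm above the board, and its upper part flares back to clip x = +9 mm at 30 mm: a funnel for the tongue. Pushing the tongue down past it takes about 3 to 6 N, well before home; it then presses the tongue to the lip with about 4 N.
There are look-alikes about, which are no part of the job. Of the things shaped like the holder, the white one is meant. What is shaped like the stand but red or yellow is not meant.

How it is judged (in metres and radians):
On the way, in this order (a step that is already met when the one before it is completed fails the run):
1. the holder is gripped and lifted clear of its stand (z of holder in the frame of stand above 0.045 m and contact force between the fingers and holder above 1 N), for 0.1 s.
2. the tongue has entered behind the lip at the bare bay (z of holder in the frame of clip below 0.022 m and x of holder in the frame of clip between -0.0025 and 0.009 m and y of holder in the frame of clip between -0.015 and 0.015 m), for 0.05 s.
At the end, for the whole second after the job is handed in: Tongue behind the lip at the bare bay, foot on the board (2.5 mm), card face in front, centred on the clip (10 mm), square (0.1 rad), upright (0.12 rad), still; the fingers straddle and grip the tab, and the foot presses on the board with over 3 N through the last second (z of holder in the frame of clip below 0.0025 m and x of holder in the frame of clip between -0.0025 and 0.009 m and y of holder in the frame of clip between -0.01 and 0.01 m and angle between the y axis of holder and the y axis of clip, either way round below 0.1 rad and x of holder_face in the frame of clip below -0.003 m and angle between holder's own z axis and vertical below 0.12 rad and contact force between holder and shelf above 3 N and contact force between the fingers and holder above 3 N and z of the grasp point in the frame of holder_tab below 0.013 m and linear speed of holder below 0.02 m/s); the arm keeps its last pose, push and grip.
It fails at once if a tube rack was pushed more than 20 mm or tipped (distance of any of rack_a, rack_b from where it was at the start of the episode above 0.02 m or angle between any of rack_a, rack_b's own z axis and vertical above 0.3 rad).
It fails at once if the bottle was pushed more than 20 mm or tipped (distance of bottle from where it was at the start of the episode above 0.02 m or angle between bottle's own z axis and vertical above 0.3 rad).
It also fails if it takes over 42 s, if anything falls off the work surface, if the arm or the gripper's body presses on something with over 40 N, if the wrist force passes 120 N, or if a joint passes its speed limit or range.

## Working session

There is one attempt and no reset: what is moved stays moved. The work goes in short steps, Python scripts to look and compute and a tool call to move; the robot and the scene stay as the last step left them, time stands still between calls to the robot, and variables do not carry over. Pictures are saved under pics/ and viewed, at most 10 in all, crops included, and the job is handed in when it is done.

Besides the shell and the picture viewer there is one more tool, called after ">>>" as a command line: name --argument value ..., lists and objects as JSON in quotes. servo_tool: Moves the arm, as the interface text tells. Its arguments: {"type":"object","properties":{"deltas":{"type":"array","items":{"type":"array","items":{"type":"array","items":{"type":"number"}}}},"newtons":{"type":"number"}},"required":["deltas"]}

```bash
mkdir -p pics; ls; python3 - <<'E'
from plant import state, vision, ctrl
import cv2,numpy as np
for n in ("scene","side","wrist"):
    m=vision.camera_model(n);print(n,{k:np.round(v,4).tolist() if not isinstance(v,str) else v for k,v in m.items()})
    cv2.imwrite(f"pics/{n}0.png",vision.snapshot(n))
s=state();print(s["time"],s["tcp_pos"],np.round(s["tool_rot"],3).tolist(),s["width"],ctrl.hold_point_z)
E
```

```text
pics
scene {'mtx': [[418.6435, 0.0, 319.3363], [0.0, 418.6435, 195.8425], [0.0, 0.0, 1.0]], 'position': [1.2002, -0.3101, 0.783], 'attitude': [[0.3828, -0.6322, 0.6737], [0.9237, 0.2766, -0.2652], [-0.0187, 0.7238, 0.6898]]}
side {'mtx': [[428.6809, 0.0, 324.4485], [0.0, 428.6809, 197.4716], [0.0, 0.0, 1.0]], 'position': [0.2612, -0.8764, 0.6459], 'attitude': [[0.9628, 0.1367, -0.2329], [-0.27, 0.5092, -0.8172], [0.0068, 0.8497, 0.5272]]}
wrist {'mtx': [[289.3101, 0.0, 318.2913], [0.0, 289.3101, 201.9637], [0.0, 0.0, 1.0]], 'position': [0.1842, 0.6289, 0.3832], 'attitude': [[0.3997, -0.8786, -0.2613], [0.9167, 0.3826, 0.1156], [-0.0016, -0.2857, 0.9583]]}
0.15 [0.25989882 0.59528306 0.2045984 ] [[-0.916, 0.4, -0.001], [0.4, 0.916, -0.001], [0.0, -0.001, -1.0]] 0.09419217195989858 0.0188
```

View pics/scene0.png

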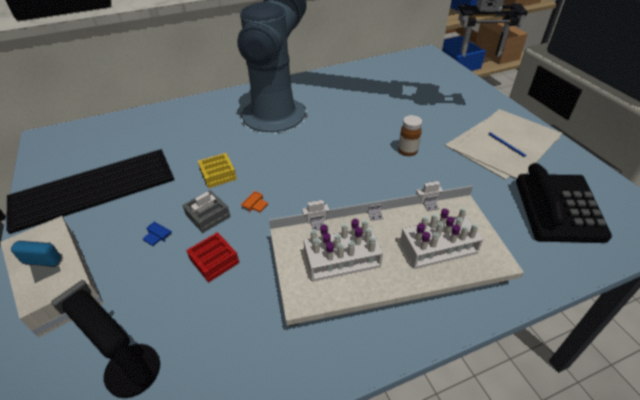

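View pics/side0.png

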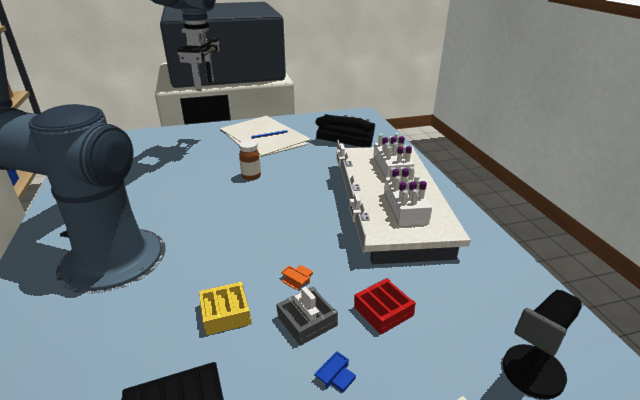

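The scene view shows the grey stand with the white holder at about (207,205), fitted holders at (316,212) and (431,193), and the bare middle bay's clip at (375,212). In the side view the holder is at about (308,298) and the clip at (354,183). Next I'll enlarge these areas.

```bash
python3 - <<'E'
import cv2,numpy as np
def crop(n,x,y,w,h,s=6):
    im=cv2.imread(f"pics/{n}0.png")[y:y+h,x:x+w]
    im=cv2.resize(im,None,fx=s,fy=s,interpolation=cv2.INTER_CUBIC)
    for i in range(0,w,10): 
        cv2.line(im,(i*s,0),(i*s,5),(0,0,255),1); cv2.putText(im,str(x+i),(i*s,14),0,.35,(0,0,255),1)
    for i in range(0,h,10): 
        cv2.line(im,(0,i*s),(5,i*s),(0,0,255),1); cv2.putText(im,str(y+i),(6,i*s+4),0,.35,(0,0,255),1)
    return im
a=np.hstack([crop("scene",175,180,65,50),crop("side",270,280,68,50)])
b=np.hstack([crop("scene",340,190,65,50),crop("side",325,160,68,50)])
cv2.imwrite("pics/c1.png",np.vstack([a,b]))
s=5
a=crop("scene",295,175,155,55,5)
b=crop("side",325,135,75,90,6)
c=np.zeros((a.shape[0]+0,a.shape[1],3),np.uint8)
cv2.imwrite("pics/c2.png",a);cv2.imwrite("pics/c3.png",b)
E
```

```text
(no output)
```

View pics/c1.png

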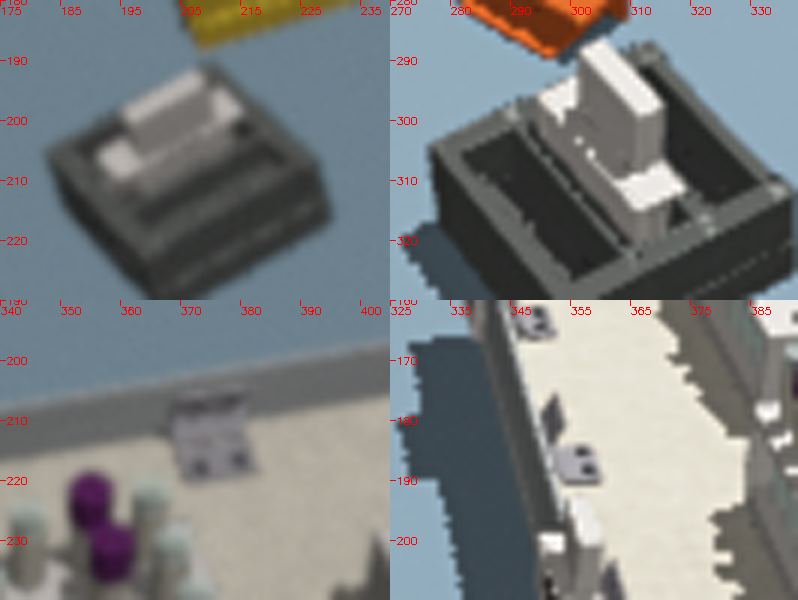

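View pics/c2.png

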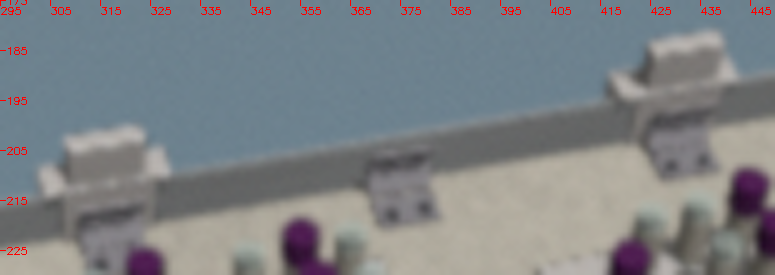

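The crops put the tab top centre at scene (202.2,195.3) and side (308.3,292.2). The fitted tabs are at scene (315.8,202.6) and (432.2,183.6), and the clip leaf sits between them at about (374,206). I'll triangulate from these.

```bash
cat > h.py <<'E'
import numpy as np,cv2
from scipy.spatial.transform import Rotation as R
from plant import state,vision,ctrl
def ray(m,p):
    K=np.array(m["mtx"]);d=np.linalg.inv(K)@[p[0],p[1],1];d=np.array(m["attitude"])@[d[0],-d[1],-d[2]]
    return np.array(m["position"]),d/np.linalg.norm(d)
def tri(obs):
    A=np.zeros((3,3));b=np.zeros(3);rs=[ray(m,p) for m,p in obs]
    for o,d in rs: P=np.eye(3)-np.outer(d,d);A+=P;b+=P@o
    X=np.linalg.solve(A,b);return X,[round(float(np.linalg.norm(np.cross(X-o,d))),4) for o,d in rs]
def onz(m,p,z): o,d=ray(m,p);return o+d*(z-o[2])/d[2]
def proj(m,X):
    c=np.array(m["attitude"]).T@(np.asarray(X)-m["position"]);K=np.array(m["mtx"]);q=K@[c[0],-c[1],-c[2]];return q[:2]/q[2]
E
python3 - <<'E'
from h import *
S=vision.camera_model("scene");D=vision.camera_model("side")
np.set_printoptions(precision=4,suppress=True)
print("tab",tri([(S,(202.2,195.3)),(D,(308.3,292.2))]))
a=onz(S,(315.8,202.6),.12);b=onz(S,(432.2,183.6),.12);print("fit",a,b,np.linalg.norm(a-b),(a+b)/2,np.degrees(np.arctan2(*(b-a)[:2]*[-1,1])))
print("sidepix",proj(D,a),proj(D,b),proj(D,(a+b)/2))
# tab edges yaw: side view top edge from (580,45)to(640,110)
for e in [((580,45),(640,110)),((605,40),(662,100))]:
    p,q=[onz(D,(270+(x-390)/6,280+y/6),.076) for x,y in e];print("tabedge",p,q,np.degrees(np.arctan2(*(q-p)[:2][::1])))
p,q=[onz(S,(x,y),.09) for x,y in ((340,207.5),(404,197.7))];print("lip",p,q,np.degrees(np.arctan2(*(q-p)[:2])))
E
```

```text
tab (array([ 0.3933, -0.304 ,  0.0755]), [0.0018, 0.0018])
fit [ 0.5699 -0.071   0.12  ] [0.6205 0.2039 0.12  ] 0.2795433026079188 [0.5952 0.0665 0.12  ] -10.43263432014332
sidepix [356.8589 195.1709] [341.9109 144.9785] [348.5998 167.4386]
tabedge [ 0.3847 -0.2914  0.076 ] [ 0.396  -0.3236  0.076 ] 160.68643479921582
tabedge [ 0.3928 -0.2913  0.076 ] [ 0.4035 -0.3213  0.076 ] 160.32885548770352
lip [ 0.579  -0.0146  0.09  ] [0.6099 0.1382 0.09  ] 11.43435937487216
```

View pics/c3.png

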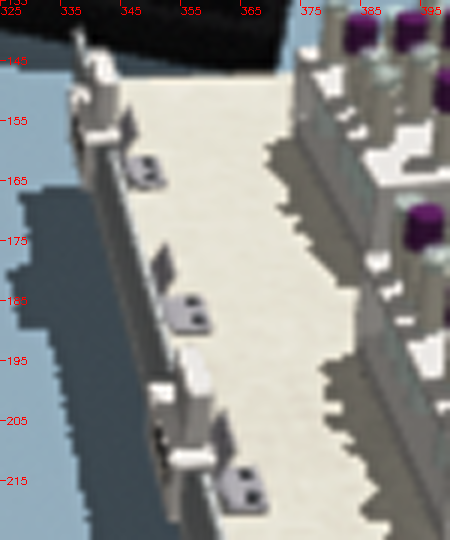

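The fitted tabs project to (357,195) and (342,145) in the side view. They appear there at about (357,194) and (342,146), and they lie 0.2795 m apart, so the 0.12 m height and the spacing both check out. The clip is in the middle, between them. Now I'll plan the first move, with a wrist look at the shelf on the way.

```bash
cat >> h.py <<'E'
def plan(wps,n=None,g=1,s=None):
    """wps: (x,y,z,yaw of tool y deg, rows)"""
    s=s or state();p=np.array(s["tcp_pos"]);Rm=np.array(s["tool_rot"]);yaw=np.degrees(np.arctan2(Rm[1,1],Rm[0,1]))
    # desired exact tool-down orientation
    rows=[];first=True
    for x,y,z,yw,k in wps:
        p0=p.copy();y0=yaw
        for i in range(1,k+1):
            t=i/k;tp=p0+(np.array([x,y,z])-p0)*t;ty=y0+(yw-y0)*t;a=np.radians(ty)
            T=np.array([[-np.sin(a),np.cos(a),0],[np.cos(a),np.sin(a),0],[0,0,-1]]).T
            T=np.column_stack([[-np.sin(a),np.cos(a),0],[np.cos(a),np.sin(a),0],[0,0,-1]])
            d=np.round(Rm.T@(tp-p),4);w=np.round(R.from_matrix(Rm.T@T).as_rotvec(),4)
            rows.append([*map(float,d),*map(float,w),g])
            p=p+Rm@d;Rm=Rm@R.from_rotvec(w).as_matrix();yaw=ty
    for i in range(0,len(rows),5):print("[["+",".join("["+",".join("%g"%v for v in r)+"]" for r in rows[i:i+5])+"]]")
E
python3 - <<'E'
from h import *
plan([(0.48,0.08,0.2,30,10),(0.393,-0.304,0.13,19.5,8)])
E
```

```text
[[[-0.0408,-0.0384,0.0005,-0.0015,-0.0002,0.0635,1],[-0.0431,-0.0358,0.0005,0,-0,0.0636,1],[-0.0454,-0.0329,0.0004,0,-0,0.0635,1],[-0.0473,-0.03,0.0005,0,-0,0.0636,1],[-0.0491,-0.0269,0.0004,0,-0,0.0635,1]]]
[[[-0.0508,-0.0237,0.0005,0,-0,0.0636,1],[-0.0522,-0.0205,0.0005,0,-0,0.0635,1],[-0.0533,-0.0171,0.0004,0,-0,0.0635,1],[-0.0543,-0.0137,0.0005,0,-0,0.0636,1],[-0.0551,-0.0103,0.0004,0,-0,0.0635,1]]]
[[[-0.0361,-0.0334,0.0088,0,-0,0.0229,1],[-0.0369,-0.0326,0.0087,0,-0,0.0229,1],[-0.0377,-0.0317,0.0088,0,-0,0.0229,1],[-0.0383,-0.0309,0.0087,0,-0,0.023,1],[-0.039,-0.0299,0.0088,0,-0,0.0229,1]]]
[[[-0.0398,-0.0291,0.0087,0,-0,0.0229,1],[-0.0403,-0.0281,0.0088,0,-0,0.0229,1],[-0.041,-0.0272,0.0087,0,-0,0.0229,1]]]
```

>>> servo_tool --deltas '[[[-0.041,-0.038,0,0,0,0.0635,1],[-0.043,-0.036,0,0,0,0.0635,1],[-0.0455,-0.033,0,0,0,0.0635,1],[-0.047,-0.03,0.001,0,0,0.0635,1],[-0.049,-0.027,0.001,0,0,0.0635,1]]]'

```text
time: 0.78
tcp_pos: [0.3703, 0.3365, 0.2033]
tool_rot: [[-0.744, 0.668, 0.0], [0.668, 0.744, -0.0], [-0.0, 0.0, -1.0]]
ft_force: [0.3, 0.4, 0.4]
width: 0.0936
grip_force: 0.0
```

>>> servo_tool --deltas '[[[-0.051,-0.024,0,0,0,0.0635,1],[-0.052,-0.0205,0,0,0,0.0635,1],[-0.053,-0.017,0.001,0,0,0.0635,1],[-0.054,-0.014,0.001,0,0,0.0635,1],[-0.055,-0.01,0,0,0,0.0635,1]]]'

```text
time: 1.4
tcp_pos: [0.4798, 0.0792, 0.2013]
tool_rot: [[-0.498, 0.867, 0.0], [0.867, 0.498, 0.0], [0.0, 0.0, -1.0]]
ft_force: [-0.1, 0.5, 0.2]
width: 0.0942
grip_force: 0.0
```

>>> servo_tool --deltas '[[[0,0,0,0,0,0,1],[0,0,0,0,0,0,1]]]'

```text
time: 1.65
tcp_pos: [0.4792, 0.0813, 0.2011]
tool_rot: [[-0.5, 0.866, -0.001], [0.866, 0.5, 0.0], [0.001, -0.0, -1.0]]
ft_force: [0.1, -0.4, 1.3]
width: 0.094
grip_force: 0.0
```

```bash
python3 - <<'E'
from h import *
import pickle
m=vision.camera_model("wrist");im=vision.snapshot("wrist");pickle.dump(m,open("w1.pkl","wb"))
cv2.imwrite("pics/w1.png",im)
s=state();print(s["time"],s["tcp_pos"],s["tool_rot"])
for X in [(0.5699,-.071,.12),(.6205,.2039,.12),(.5952,.0665,.12),(.5952,.0665,.06),(.3933,-.304,.0755)]:print(proj(m,X))
E
```

```text
1.7 [0.47902852 0.08184651 0.20117251] [[-5.01454059e-01  8.65184027e-01 -6.52583984e-04]
 [ 8.65184060e-01  5.01454322e-01  3.25171340e-04]
 [ 6.08574109e-04 -4.01546773e-04 -9.99999734e-01]]
[319.56427648 358.92212547]
[519.8066181  170.79203408]
[409.34405703 274.56189404]
[394.42329063 248.52429065]
[123.56161661 398.89920905]
```

View pics/w1.png

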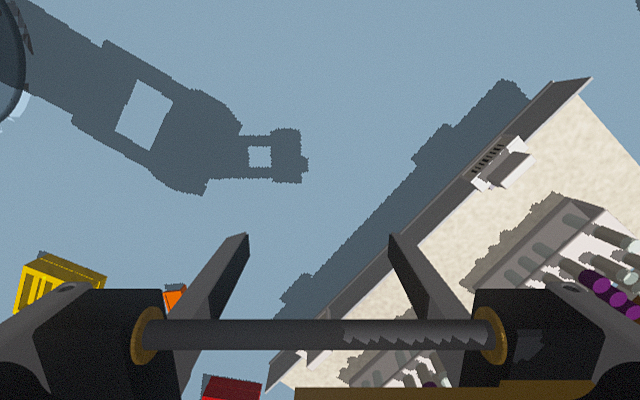

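The wrist image shows the lip running from (280,385) to (590,80), with fitted_b at about (510,165). The left finger hides the clip. I'll look again at the clip once the holder is in hand. Next is the stand, with the TCP offset so that the tab appears in the clear upper half of the image.

```bash
python3 - <<'E'
from h import *
plan([(0.416,-0.370,0.13,19.5,9)])
E
```

```text
[[[-0.0399,-0.0312,0.0079,-0.0004,-0.0006,0.0205,1],[-0.0406,-0.0304,0.0079,-0,-0,0.0206,1],[-0.0412,-0.0296,0.0079,-0,-0,0.0205,1],[-0.0417,-0.0287,0.0079,-0,-0,0.0206,1],[-0.0424,-0.0279,0.0079,-0,-0,0.0205,1]]]
[[[-0.0429,-0.027,0.0079,-0,-0,0.0206,1],[-0.0435,-0.026,0.0079,-0,-0,0.0205,1],[-0.044,-0.0252,0.008,-0,-0,0.0206,1],[-0.0445,-0.0243,0.0079,-0,-0,0.0205,1]]]
```

>>> servo_tool --deltas '[[[-0.04,-0.031,0.005,0,0,0.0205,1],[-0.0405,-0.0305,0.008,0,0,0.0205,1],[-0.041,-0.0295,0.008,0,0,0.0205,1],[-0.042,-0.0285,0.008,0,0,0.0205,1],[-0.0425,-0.028,0.008,0,0,0.0205,1]]]'

```text
time: 2.33
tcp_pos: [0.4445, -0.17, 0.1643]
tool_rot: [[-0.411, 0.911, 0.001], [0.911, 0.411, -0.0], [-0.0, 0.0, -1.0]]
ft_force: [0.4, -0.0, -0.0]
width: 0.0939
grip_force: 0.0
```

>>> servo_tool --deltas '[[[-0.043,-0.027,0.008,0,0,0.0205,1],[-0.0435,-0.026,0.008,0,0,0.0205,1],[-0.044,-0.025,0.008,0,0,0.0205,1],[-0.0445,-0.0245,0.008,0,0,0.0205,1]]]'

```text
time: 2.82
tcp_pos: [0.4171, -0.371, 0.1323]
tool_rot: [[-0.335, 0.942, 0.0], [0.942, 0.335, 0.0], [-0.0, 0.0, -1.0]]
ft_force: [0.6, -0.1, 0.6]
width: 0.0935
grip_force: 0.0
```

>>> servo_tool --deltas '[[[0,0,0,0,0,0,1],[0,0,0,0,0,0,1],[0,0,0,0,0,0,1],[0,0,0,0,0,0,1]]]'

```text
time: 3.32
tcp_pos: [0.417, -0.3699, 0.1328]
tool_rot: [[-0.335, 0.942, 0.0], [0.942, 0.335, -0.0], [-0.0, 0.0, -1.0]]
ft_force: [-0.2, -0.1, -0.2]
width: 0.0937
grip_force: 0.0
```

```bash
python3 - <<'E'
from h import *
import pickle
m=vision.camera_model("wrist");im=vision.snapshot("wrist");pickle.dump(m,open("w2.pkl","wb"))
cv2.imwrite("pics/w2full.png",im)
s=state();print(s["time"],s["tcp_pos"],np.round(s["tool_rot"],4))
p=proj(m,(.3933,-.304,.0755));print(p)
x,y=(p-[80,60]).astype(int);y=max(y,0);c=cv2.resize(im[y:y+120,x:x+160],None,fx=5,fy=5,interpolation=cv2.INTER_CUBIC)
for i in range(0,160,20):cv2.putText(c,str(x+i),(i*5,12),0,.4,(0,0,255),1)
for i in range(0,120,20):cv2.putText(c,str(y+i),(0,i*5+4),0,.4,(0,0,255),1)
cv2.imwrite("pics/w2.png",c)
E
```

```text
3.375 [ 0.41688468 -0.37009973  0.13274235] [[-3.344e-01  9.424e-01  3.000e-04]
 [ 9.424e-01  3.344e-01 -3.000e-04]
 [-4.000e-04  1.000e-04 -1.000e+00]]
[316.8502368  133.12909699]
```

View pics/w2.png

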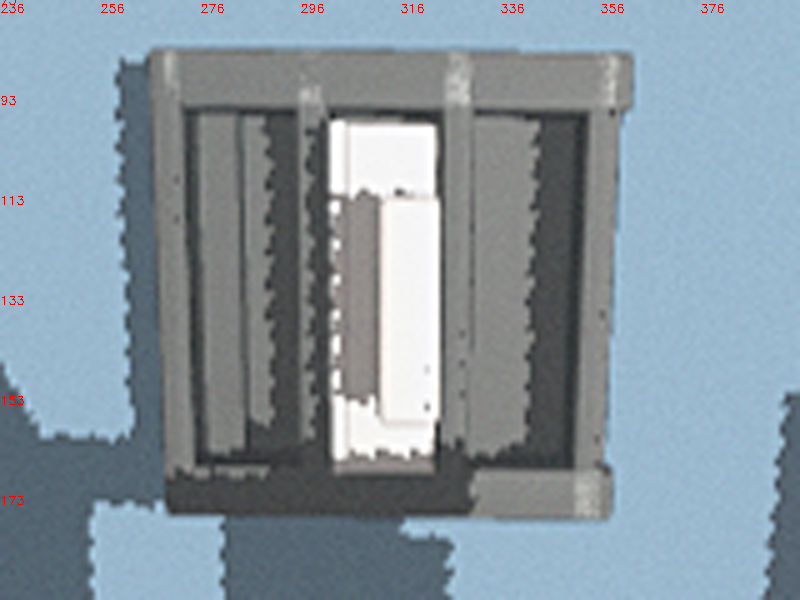

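The wrist view shows the white holder in the middle slot. Its tab top has corners (312,112), (324,113), (324,158) and (312,157), centre (318,135), and lies within 1° of the tool axes. The bridge extends to the left (towards the robot), so the card face points to -x.

```bash
python3 - <<'E'
from h import *
import pickle
m=pickle.load(open("w2.pkl","rb"));S=vision.camera_model("scene");D=vision.camera_model("side")
print(tri([(m,(318.,135.)),(D,(308.3,292.2))]),tri([(m,(318.,135.)),(S,(202.2,195.3)),(D,(308.3,292.2))]),onz(m,(318,135),.076))
X=onz(m,(318,135),.076)
plan([(X[0],X[1],.13,18.8,2),(X[0],X[1],.055,18.8,4)])
E
```

```text
(array([ 0.39442838, -0.3050823 ,  0.07431616]), [0.0002, 0.0002]) (array([ 0.39389505, -0.30445347,  0.07596484]), [0.0009, 0.0022, 0.0016]) [ 0.39463664 -0.30503111  0.076     ]
[[[0.0344,0.0004,0.0014,0.0001,0.0004,0.0064,1],[0.0344,0.0002,0.0013,0,-0,0.0064,1],[-0,-0,0.0188,0,-0,0,1],[-0,-0,0.0187,0,-0,0,1],[-0,-0,0.0188,0,-0,0,1]]]
[[[-0,-0,0.0187,0,-0,0,1]]]
```

>>> servo_tool --deltas '[[[0.0345,0,0.001,0,0,0.006,1],[0.0345,0,0.001,0,0,0.006,1],[0,0,0.019,0,0,0,1],[0,0,0.019,0,0,0,1],[0,0,0.019,0,0,0,1]]]'

```text
time: 4.0
tcp_pos: [0.3939, -0.3055, 0.0733]
tool_rot: [[-0.322, 0.947, 0.001], [0.947, 0.322, -0.001], [-0.001, 0.0, -1.0]]
ft_force: [-0.4, 0.7, -0.6]
width: 0.0942
grip_force: 0.0
```

>>> servo_tool --deltas '[[[0,0,0.018,0,0,0,1],[0,0,0.001,0,0,0,1],[0,0,0,0,0,0,1]]]'

```text
time: 4.38
tcp_pos: [0.3939, -0.3061, 0.0549]
tool_rot: [[-0.322, 0.947, 0.0], [0.947, 0.322, -0.001], [-0.001, 0.0, -1.0]]
ft_force: [0.6, 0.3, 0.7]
width: 0.0939
grip_force: 0.0
```

>>> servo_tool --deltas '[[[0,0,0.001,0,0,0,0],[0,0,0,0,0,0,0],[0,0,0,0,0,0,0],[0,0,0,0,0,0,0],[0,0,0,0,0,0,0]]]' --newtons 40

```text
time: 5.0
tcp_pos: [0.3937, -0.3058, 0.0535]
tool_rot: [[-0.322, 0.947, 0.0], [0.947, 0.322, -0.0], [-0.0, -0.0, -1.0]]
ft_force: [0.8, -0.9, -0.6]
width: 0.0473
grip_force: 0.0
```

>>> servo_tool --deltas '[[[0,0,0,0,0,0,0],[0,0,0,0,0,0,0],[0,0,0,0,0,0,0],[0,0,0,0,0,0,0],[0,0,0,0,0,0,0]]]'

```text
time: 5.62
tcp_pos: [0.3935, -0.306, 0.0536]
tool_rot: [[-0.322, 0.947, -0.001], [0.947, 0.322, -0.0], [-0.0, -0.001, -1.0]]
ft_force: [-3.0, -0.6, 1.6]
width: 0.0099
grip_force: 39.9
```

The tab is gripped at 9.9 mm with 40 N. Now I'll lift.

>>> servo_tool --deltas '[[[0,0,-0.01,0,0,0,0],[0,0,-0.025,0,0,0,0],[0,0,-0.035,0,0,0,0],[0,0,-0.04,0,0,0,0],[0,0,-0.036,0,0,0,0]]]'

```text
time: 6.25
tcp_pos: [0.3939, -0.3057, 0.2015]
tool_rot: [[-0.322, 0.947, 0.001], [0.947, 0.322, -0.001], [-0.001, 0.001, -1.0]]
ft_force: [0.7, -0.6, -0.2]
width: 0.0099
grip_force: 39.9
```

```bash
python3 - <<'E'
from h import *
s=state();print(s["tcp_pos"],s["width"],s["grip_force"])
plan([(0.565,-0.015,0.20,-10.5,8)],g=0)
E
```

```text
[ 0.39393222 -0.30572325  0.20153781] 0.009851148410419449 39.9392706155777
[[[0.0275,0.0319,0.0002,0.001,0.0011,0.0639,0],[0.0295,0.0302,0.0002,0.0001,0,0.0638,0],[0.0314,0.0281,0.0002,-0,0,0.0639,0],[0.0331,0.0261,0.0002,-0,0,0.0638,0],[0.0347,0.024,0.0002,-0,0,0.0639,0]]]
[[[0.0362,0.0217,0.0001,-0,0,0.0638,0],[0.0375,0.0193,0.0002,-0,0,0.0639,0],[0.0386,0.0169,0.0002,-0,0,0.0638,0]]]
```

>>> servo_tool --deltas '[[[0.0275,0.032,0,0,0,0.064,0],[0.0295,0.03,0,0,0,0.064,0],[0.0315,0.028,0,0,0,0.064,0],[0.033,0.026,0,0,0,0.064,0],[0.0345,0.024,0,0,0,0.064,0]]]'

```text
time: 6.88
tcp_pos: [0.5011, -0.123, 0.2001]
tool_rot: [[-0.005, 1.0, 0.001], [1.0, 0.005, -0.0], [-0.0, 0.001, -1.0]]
ft_force: [-0.1, -0.6, 0.4]
width: 0.01
grip_force: 39.9
```

>>> servo_tool --deltas '[[[0.036,0.0215,0,0,0,0.064,0],[0.0375,0.0195,0,0,0,0.064,0],[0.0385,0.017,0,0,0,0.064,0]]]'

```text
time: 7.25
tcp_pos: [0.5654, -0.0142, 0.2001]
tool_rot: [[0.185, 0.983, 0.001], [0.983, -0.185, 0.0], [0.0, 0.001, -1.0]]
ft_force: [0.3, -0.0, -0.6]
width: 0.0096
grip_force: 39.9
```

>>> servo_tool --deltas '[[[0,0,0,0,0,0,0],[0,0,0,0,0,0,0],[0,0,0,0,0,0,0],[0,0,0,0,0,0,0]]]'

```text
time: 7.75
tcp_pos: [0.5644, -0.0166, 0.1996]
tool_rot: [[0.185, 0.983, 0.0], [0.983, -0.185, -0.0], [-0.0, 0.0, -1.0]]
ft_force: [-0.0, 0.2, -0.6]
width: 0.0097
grip_force: 39.9
```

```bash
python3 - <<'E'
from h import *
import pickle
m=vision.camera_model("wrist");im=vision.snapshot("wrist");pickle.dump(m,open("w3.pkl","wb"))
cv2.imwrite("pics/w3full.png",im)
s=state();print(s["time"],s["tcp_pos"],np.round(s["tool_rot"],4))
for X in [(0.5699,-.071,.12),(.6205,.2039,.12),(.5952,.0665,.12),(.5952,.0665,.06)]:print(proj(m,X))
x,y,w,h,k=200,0,260,195,3
c=cv2.resize(im[y:y+h,x:x+w],None,fx=k,fy=k,interpolation=cv2.INTER_CUBIC)
for i in range(0,w,20):cv2.putText(c,str(x+i),(i*k,12),0,.4,(0,0,255),1)
for i in range(0,h,20):cv2.putText(c,str(y+i),(0,i*k+4),0,.4,(0,0,255),1)
cv2.imwrite("pics/w3.png",c)
E
```

```text
7.8 [ 0.5644774  -0.01646413  0.19953105] [[ 0.1846  0.9828  0.    ]
 [ 0.9828 -0.1846  0.    ]
 [ 0.      0.     -1.    ]]
[332.85208385 259.31001567]
[337.27217372 -93.72381829]
[334.69402229 111.34526439]
[331.57980347 112.16084059]
```

View pics/w3.png

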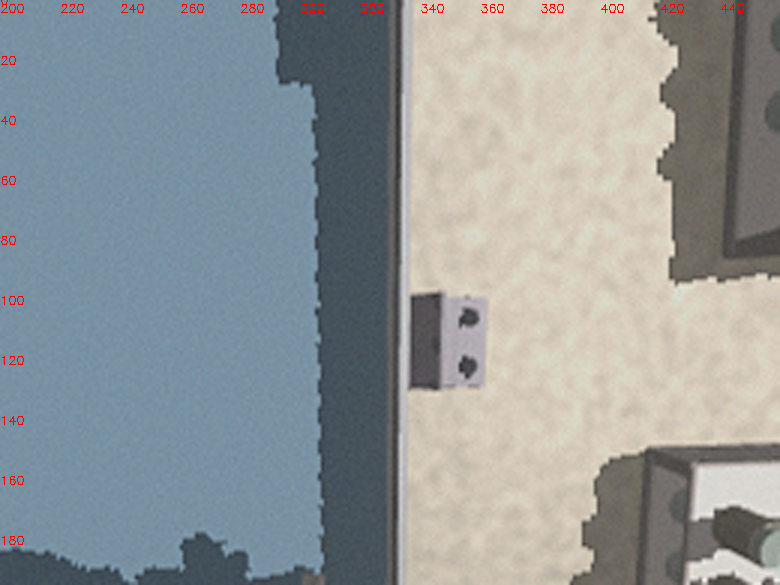

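The wrist view shows the clip at columns 337–362 and rows 98–129, centred on row about 113.7. The lip's top strip is at columns 333.3–336.7 and tilted about 0.4°. The holder hangs clear of this part of the image.

```bash
python3 - <<'E'
from h import *
import pickle
np.set_printoptions(precision=4,suppress=True)
m=pickle.load(open("w3.pkl","rb"));S=vision.camera_model("scene");D=vision.camera_model("side")
L=onz(m,(335,113.6),.09);print("lip",L)
print("lip edge width",onz(m,(336.7,113),.09)-onz(m,(333.3,113),.09))
for r in (20,180):print(onz(m,(335.0+ (100-r)*.006,r),.09))
print("proj side/scene",proj(D,L),proj(S,L))
# foot centre: scene c2 holes (390,208),(428,206); wrist holes (469,317),(469,367)/3 ; height from two views
for pw,ps in (((356.3,105.7),(295+428/5,175+207/5)),((356.3,122.3),(295+391/5,175+209/5))):print("hole",tri([(m,pw),(S,ps)]))
y=np.radians(-10.9);ex=np.array([np.cos(y),np.sin(y),0]);ey=np.array([-np.sin(y),np.cos(y),0])
T=L+1.5e-3*ex-0.0005*ey;print("T",T)
plan([(T[0],T[1],.2,-10.9,3),(T[0],T[1],.135,-10.9,2)],g=0)
E
```

```text
lip [0.5968 0.0645 0.09  ]
lip edge width [ 0.0032 -0.0006  0.    ]
[0.6104 0.1417 0.09  ]
[0.5855 0.001  0.09  ]
proj side/scene [349.0068 177.6964] [373.8289 202.8776]
hole (array([0.6217, 0.0694, 0.0659]), [0.0016, 0.0016])
hole (array([0.6185, 0.0524, 0.0686]), [0.0006, 0.0006])
T [0.5982 0.0638 0.09  ]
[[[0.0284,0.0061,-0.0002,0,-0,0.0015,0],[0.0283,0.0061,-0.0001,0,-0,0.0016,0],[0.0284,0.006,-0.0002,0,-0,0.0015,0],[-0,-0,0.0325,0,-0,-0,0],[-0,-0,0.0325,0,-0,-0,0]]]
```

>>> servo_tool --deltas '[[[0.0285,0.006,0,0,0,0.0015,0],[0.028,0.006,0,0,0,0.0015,0],[0.0285,0.006,0,0,0,0.0015,0],[0,0,0.032,0,0,0,0],[0,0,0.032,0,0,0,0]]]'

```text
time: 8.43
tcp_pos: [0.5985, 0.0644, 0.1351]
tool_rot: [[0.188, 0.982, 0.001], [0.982, -0.188, -0.0], [0.0, 0.001, -1.0]]
ft_force: [-0.6, 0.8, -1.1]
width: 0.0097
grip_force: 39.9
```

>>> servo_tool --deltas '[[[0,0,0,0,0,0,0],[0,0,0,0,0,0,0],[0,0,0,0,0,0,0]]]'

```text
time: 8.8
tcp_pos: [0.5993, 0.0641, 0.1375]
tool_rot: [[0.188, 0.982, 0.003], [0.982, -0.188, -0.0], [0.0, 0.003, -1.0]]
ft_force: [-0.0, 0.2, -1.2]
width: 0.0095
grip_force: 39.9
```

```bash
python3 - <<'E'
from h import *
s=state();print(s["time"],s["tcp_pos"],np.round(s["tool_rot"],4))
p=np.array(s["tcp_pos"]);Rm=np.array(s["tool_rot"]);print("err tool xy (mm)",Rm.T@(np.array([.5982,.0638,p[2]])-p)*1e3)
o=[]
for n,x,y in (("side",315,140),("scene",345,165)):
    im=vision.snapshot(n)[y:y+75,x:x+65];o.append(cv2.resize(im,None,fx=6,fy=6,interpolation=cv2.INTER_CUBIC))
cv2.imwrite("pics/chk.png",np.hstack(o))
E
```

```text
8.8 [0.5993398  0.06414522 0.13746987] [[ 1.882e-01  9.821e-01  3.300e-03]
 [ 9.821e-01 -1.882e-01 -3.000e-04]
 [ 3.000e-04  3.300e-03 -1.000e+00]]
err tool xy (mm) [-0.55351968 -1.05447718 -0.00363064]
```

View pics/chk.png

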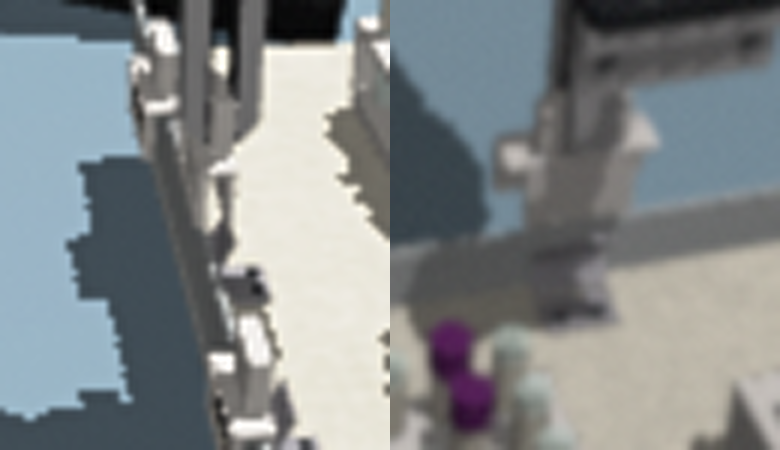

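The side view shows the holder straddling above the lip, with the tongue behind it. The scene view shows the tongue bottom at crop x of about 525–635, centred over the clip. I'll let the arm settle, then go down slowly.

>>> servo_tool --deltas '[[[0,0,0,0,0,0,0],[0,0,0,0,0,0,0],[0,0,0,0,0,0,0]]]'

```text
time: 9.28
tcp_pos: [0.5981, 0.0645, 0.1355]
tool_rot: [[0.188, 0.982, -0.0], [0.982, -0.188, 0.0], [0.0, -0.0, -1.0]]
ft_force: [-0.9, -0.8, -0.5]
width: 0.0095
grip_force: 39.9
```

>>> servo_tool --deltas '[[[0,0,0.004,0,0,0,0],[0,0,0.003,0,0,0,0],[0,0,0,0,0,0,0]]]'

```text
time: 9.65
tcp_pos: [0.5978, 0.0645, 0.1279]
tool_rot: [[0.188, 0.982, -0.001], [0.982, -0.188, 0.0], [-0.0, -0.001, -1.0]]
ft_force: [0.7, -0.8, -0.7]
width: 0.0093
grip_force: 39.9
```

>>> servo_tool --deltas '[[[0,0,0.003,0,0,0,0],[0,0,0.003,0,0,0,0],[0,0,0.003,0,0,0,0],[0,0,0,0,0,0,0]]]'

```text
time: 10.15
tcp_pos: [0.5975, 0.0646, 0.119]
tool_rot: [[0.188, 0.982, -0.002], [0.982, -0.188, 0.0], [-0.0, -0.002, -1.0]]
ft_force: [-1.2, -0.1, -0.5]
width: 0.0098
grip_force: 39.9
```

>>> servo_tool --deltas '[[[0,0,0.003,0,0,0,0],[0,0,0.003,0,0,0,0],[0,0,0,0,0,0,0]]]'

```text
time: 10.52
tcp_pos: [0.5975, 0.0647, 0.1133]
tool_rot: [[0.188, 0.982, -0.002], [0.982, -0.188, 0.0], [0.0, -0.002, -1.0]]
ft_force: [-4.6, 1.3, 3.2]
width: 0.0097
grip_force: 39.9
```

>>> servo_tool --deltas '[[[0,0,0.003,0,0,0,0],[0,0,0.003,0,0,0,0],[0,0,0,0,0,0,0]]]'

```text
time: 10.9
tcp_pos: [0.6004, 0.0642, 0.1119]
tool_rot: [[0.188, 0.982, 0.005], [0.982, -0.188, -0.001], [0.0, 0.005, -1.0]]
ft_force: [-7.7, -0.3, 20.7]
width: 0.0101
grip_force: 40.0
```

>>> servo_tool --deltas '[[[0,0,0.003,0,0,0,0],[0,0,0.003,0,0,0,0],[0,0,0,0,0,0,0]]]'

```text
time: 11.28
tcp_pos: [0.6019, 0.0641, 0.1114]
tool_rot: [[0.187, 0.982, 0.007], [0.982, -0.187, -0.002], [-0.0, 0.007, -1.0]]
ft_force: [-18.6, 0.6, 43.6]
width: 0.0097
grip_force: 40.3
```

It jams at 44 N, about 14 mm above home. I'll back off to light contact and look before going on.

>>> servo_tool --deltas '[[[0,0,-0.006,0,0,0,0],[0,0,-0.005,0,0,0,0],[0,0,0,0,0,0,0],[0,0,0,0,0,0,0]]]'

```text
time: 11.78
tcp_pos: [0.598, 0.0645, 0.1129]
tool_rot: [[0.188, 0.982, -0.0], [0.982, -0.188, 0.0], [-0.0, -0.0, -1.0]]
ft_force: [-4.9, 1.4, 5.9]
width: 0.0096
grip_force: 39.9
```

```bash
python3 - <<'E'
from h import *
import pickle
s=state();print(s["time"],s["tcp_pos"],np.round(s["tool_rot"],4),s["ft_force"],s["ft_torque"],s["width"])
def cr(n,x,y,w,h,k):
    im=vision.snapshot(n);cv2.imwrite(f"pics/{n}_j.png",im);c=cv2.resize(im[y:y+h,x:x+w],None,fx=k,fy=k,interpolation=cv2.INTER_CUBIC)
    for i in range(0,w,10):cv2.putText(c,str(x+i),(i*k,10),0,.3,(0,0,255),1)
    for i in range(0,h,10):cv2.putText(c,str(y+i),(0,i*k+4),0,.3,(0,0,255),1)
    return c
m=vision.camera_model("wrist");pickle.dump(m,open("wj.pkl","wb"))
a=np.hstack([cr("side",320,140,50,50,8),cr("scene",350,170,50,50,8)])
b=cr("wrist",200,150,266,66,3)
cv2.imwrite("pics/j.png",np.vstack([a,cv2.copyMakeBorder(b,0,0,0,800-b.shape[1],cv2.BORDER_CONSTANT)]))
E
```

```text
11.775 [0.59804434 0.06452845 0.11294613] [[ 1.878e-01  9.822e-01 -4.000e-04]
 [ 9.822e-01 -1.878e-01  1.000e-04]
 [-0.000e+00 -4.000e-04 -1.000e+00]] [-4.86657029  1.38925306  5.94403581] [0.20827213 1.24818297 0.04204336] 0.00964150515507492
```

View pics/j.png

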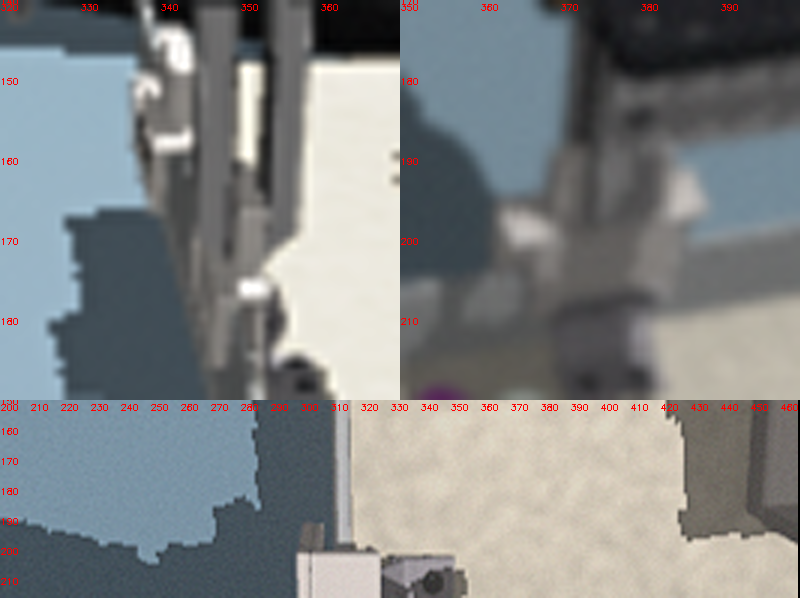

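The wrist strip shows the bridge's left and right edges at columns 299 and 326 (row 205), with the lip top strip at columns 309.5–314 (row 190). The lip is inside the gap. I'll work out the margins.

```bash
python3 - <<'E'
from h import *
import pickle
m=pickle.load(open("wj.pkl","rb"));im=cv2.imread("pics/wrist_j.png")
g=cv2.cvtColor(im,cv2.COLOR_BGR2GRAY)
for r in (170,185,195,203,206,210,214):print(r,g[r,290:362:1].tolist())
y=np.radians(-10.9);ex=np.array([np.cos(y),np.sin(y),0])
f=lambda c,r,z:round(float(ex@onz(m,(c,r),z))*1e3,2)
tcp=np.array([.59804,.0645,0]);print("tcp",ex@tcp*1e3)
print("lip",[f(c,180,.09) for c in (309,310,313,314)],"bridge",[(f(299,206,z),f(326,206,z)) for z in (.108,.110,.112)])
E
```

```text
170 [81, 80, 78, 79, 80, 79, 82, 82, 83, 82, 82, 78, 81, 81, 79, 78, 82, 86, 80, 84, 87, 102, 150, 190, 185, 176, 160, 201, 199, 196, 191, 194, 198, 198, 197, 203, 198, 199, 202, 198, 196, 199, 196, 197, 196, 196, 199, 195, 199, 200, 199, 195, 197, 193, 194, 194, 198, 200, 203, 207, 205, 210, 205, 204, 204, 203, 205, 203, 201, 206, 202, 204]
185 [77, 79, 80, 76, 77, 81, 83, 80, 76, 79, 81, 80, 77, 80, 81, 79, 81, 81, 80, 79, 85, 100, 150, 191, 185, 179, 154, 174, 212, 204, 202, 197, 193, 192, 193, 194, 196, 197, 203, 200, 206, 203, 197, 198, 196, 194, 193, 190, 196, 194, 195, 201, 200, 200, 201, 195, 196, 194, 189, 193, 196, 197, 200, 200, 201, 201, 201, 206, 208, 200, 199, 200]
195 [80, 82, 79, 75, 79, 80, 79, 75, 82, 84, 92, 104, 101, 100, 89, 97, 107, 118, 82, 78, 79, 90, 133, 192, 185, 183, 177, 176, 211, 208, 210, 205, 200, 201, 194, 192, 190, 188, 191, 195, 199, 202, 207, 205, 206, 208, 208, 203, 200, 197, 201, 202, 202, 204, 201, 202, 203, 201, 197, 199, 198, 203, 201, 199, 204, 199, 199, 197, 199, 200, 204, 209]
203 [83, 75, 76, 70, 80, 77, 76, 72, 101, 188, 215, 212, 207, 17
[... 730 characters left out ...]
 206, 209, 208, 212, 208, 207, 210, 211, 206, 208, 209, 208, 210, 210, 212, 212, 218, 190, 62, 79, 73, 83, 100, 120, 135, 149, 162, 152, 122, 115, 79, 65, 47, 54, 55, 52, 55, 53, 61, 95, 86, 90, 101, 109, 107, 96, 127, 204, 195, 194, 191, 191, 195]
214 [78, 73, 80, 80, 74, 77, 81, 71, 81, 161, 219, 207, 200, 168, 214, 206, 207, 210, 204, 209, 204, 208, 211, 208, 208, 210, 209, 211, 207, 210, 207, 211, 209, 211, 211, 216, 187, 68, 82, 80, 83, 78, 68, 77, 73, 83, 128, 136, 73, 88, 89, 83, 75, 63, 58, 69, 82, 91, 87, 86, 89, 101, 110, 103, 94, 122, 204, 195, 194, 189, 194, 193]
tcp 575.0539324681332
lip [569.3, 570.01, 572.14, 572.85] bridge [(563.1, 581.06), (563.24, 581.01), (563.38, 580.95)]
```

The holder sits at clip x ≈ +3.3 mm, so the leaf has to open about 6 mm, and the arm's compliance under load pushes it further back. I'll raise it a little, shift it forward towards the lip, and go down again.

>>> servo_tool --deltas '[[[0,0,-0.005,0,0,0,0],[0,-0.0025,0,0,0,0,0],[0,0,0,0,0,0,0],[0,0,0,0,0,0,0]]]'

```text
time: 12.42
tcp_pos: [0.596, 0.0648, 0.1175]
tool_rot: [[0.188, 0.982, 0.001], [0.982, -0.188, -0.0], [-0.0, 0.001, -1.0]]
ft_force: [-1.0, 0.2, -0.2]
width: 0.01
grip_force: 39.9
```

>>> servo_tool --deltas '[[[0,0,0.003,0,0,0,0],[0,0,0.003,0,0,0,0],[0,0,0,0,0,0,0],[0,0,0,0,0,0,0]]]'

```text
time: 12.92
tcp_pos: [0.5958, 0.065, 0.1121]
tool_rot: [[0.188, 0.982, 0.0], [0.982, -0.188, 0.0], [0.0, 0.0, -1.0]]
ft_force: [-3.3, 1.0, 6.1]
width: 0.0096
grip_force: 39.9
```

>>> servo_tool --deltas '[[[0,0,0.002,0,0,0,0],[0,0,0,0,0,0,0],[0,0,0,0,0,0,0]]]'

```text
time: 13.3
tcp_pos: [0.5969, 0.0648, 0.1119]
tool_rot: [[0.188, 0.982, 0.002], [0.982, -0.188, -0.0], [0.0, 0.003, -1.0]]
ft_force: [-5.7, -0.0, 11.8]
width: 0.0096
grip_force: 40.0
```

>>> servo_tool --deltas '[[[0,0,0.002,0,0,0,0],[0,0,0,0,0,0,0],[0,0,0,0,0,0,0]]]'

```text
time: 13.68
tcp_pos: [0.598, 0.0647, 0.1118]
tool_rot: [[0.188, 0.982, 0.005], [0.982, -0.188, -0.001], [0.0, 0.005, -1.0]]
ft_force: [-5.8, 0.1, 19.1]
width: 0.0101
grip_force: 40.0
```

A hard stop remains at TCP z ≈ 0.112 regardless of x. I'll check the holder's true height in the hand from the pictures I already have, by triangulating the bridge end corner.

```bash
python3 - <<'E'
from h import *
import pickle
np.set_printoptions(precision=4,suppress=True)
S=vision.camera_model("scene");D=vision.camera_model("side");W=pickle.load(open("wj.pkl","rb"))
y=np.radians(-10.9);ex=np.array([np.cos(y),np.sin(y),0]);ey=np.array([-np.sin(y),np.cos(y),0])
def O(tcp,dz):return np.array(tcp)+4e-3*ex+.5e-3*ey-[0,0,dz]
hp=lambda o,x,yy,z:o+ex*x/1e3+ey*yy/1e3+np.array([0,0,z/1e3])
for nm,t in (("chk",(.5981,.0645,.1370)),("jam",(.598,.0645,.1129))):
  for dz in (.0375,.045,.0515):
    o=O(t,dz);print(nm,dz,"side near bridge end",proj(D,hp(o,-6.5,-27,35)),"scene ends",proj(S,hp(o,-6.5,-25,35)),proj(S,hp(o,-6.5,25,35)),"tongue bottom scene",proj(S,hp(o,1.5,-22,0)),proj(S,hp(o,1.5,22,0)),"wrist far bridge edge",proj(W,hp(o,-14.5,30,35)),proj(W,hp(o,1.5,30,35)))
E
```

```text
chk 0.0375 side near bridge end [350.5264 167.4888] scene ends [364.7756 190.1993] [385.8718 186.9142] tongue bottom scene [366.1378 203.3746] [384.3508 200.458 ] wrist far bridge edge [298.5373 212.7242] [326.4553 212.779 ]
chk 0.045 side near bridge end [350.4125 170.0842] scene ends [364.5909 192.6072] [385.5751 189.323 ] tongue bottom scene [365.9496 205.666 ] [384.0676 202.7511] wrist far bridge edge [299.3614 208.692 ] [326.1196 208.7447]
chk 0.0515 side near bridge end [350.3144 172.3185] scene ends [364.4326 194.673 ] [385.3205 191.3899] tongue bottom scene [365.788  207.6322] [383.8246 204.719 ] wrist far bridge edge [300.0222 205.4591] [325.8504 205.51  ]
jam 0.0375 side near bridge end [350.1265 175.7676] scene ends [364.1697 197.8175] [384.9086 194.5366] tongue bottom scene [365.5205 210.6242] [383.4307 207.714 ] wrist far bridge edge [300.8125 200.8861] [325.3166 200.9345]
jam 0.045 side near bridge end [350.0154 178.3039] scene ends [363.9915 200.1436] [384.622  196.8642] tongue bottom scene [365.3386 212.8392] [383.157  209.9311] wrist far bridge edge [301.4562 197.7628] [325.0622 197.8096]
jam 0.0515 side near bridge end [349.9197 180.4875] scene ends [363.8386 202.1395] [384.3761 198.8616] tongue bottom scene [365.1825 214.7403] [382.9221 211.834 ] wrist far bridge edge [301.977  195.2355] [324.8562 195.2808]
```

```bash
python3 - <<'E'
from h import *
np.set_printoptions(precision=3,suppress=True)
s=state();p=np.array(s["tcp_pos"]);F=np.array(s["ft_force"]);T=np.array(s["ft_torque"]);print(p,F,T,np.array(s["joint_pos"]),np.array(s["tau"]))
F0=np.array([-4.87,1.39,5.94]);T0=np.array([.208,1.248,.042])
for f,t in ((F,T),(F-F0,T-T0),(F0,T0)):
    r0=np.cross(f,t)/(f@f);u=f/np.linalg.norm(f)
    print("line through",r0,"dir",u,"at dz=-0.25:",r0+u*((-.25-r0[2])/u[2]))
E
```

```text
[0.598 0.065 0.112] [-5.824  0.094 19.146] [0.013 1.454 0.056] [ -4.606  13.211 100.623  -0.028  65.875   6.217] [ -0.457 -28.6   -23.405   0.187  -1.831   0.008]
line through [-0.069  0.001 -0.021] dir [-0.291  0.005  0.957] at dz=-0.25: [ 0.    0.   -0.25]
line through [-0.015 -0.014 -0.003] dir [-0.072 -0.097  0.993] at dz=-0.25: [ 0.002  0.01  -0.25 ]
line through [-0.121  0.024 -0.104] dir [-0.624  0.178  0.761] at dz=-0.25: [-0.001 -0.01  -0.25 ]
```

The picture agrees with nominal height (not slipped), and the extra force is vertical and near the tool axis. This looks like friction locking at the leaf's bend. I'll ease the load, shift forward slightly, and go down while dithering along the lip to break the friction.

>>> servo_tool --deltas '[[[0,-0.001,-0.003,0,0,0,0],[0.002,0,0.001,0,0,0,0],[-0.003,0,0.001,0,0,0,0],[-0.003,0,0.001,0,0,0,0],[0.002,0,0,0,0,0,0]]]'

```text
time: 14.3
tcp_pos: [0.5941, 0.0621, 0.1068]
tool_rot: [[0.188, 0.982, -0.0], [0.982, -0.188, -0.002], [-0.002, -0.0, -1.0]]
ft_force: [-1.7, -3.2, -0.4]
width: 0.0098
grip_force: 39.9
```

```bash
python3 - <<'E'
from h import *
np.set_printoptions(precision=4,suppress=True)
s=state();print(s["tcp_pos"],np.array(s["ft_force"]),np.array(s["ft_torque"]))
# red/other objects near? compare j pictures: residual check of fitted bridge heights in side view
D=vision.camera_model("side");y=np.radians(-10.9);ex=np.array([np.cos(y),np.sin(y),0]);ey=np.array([-np.sin(y),np.cos(y),0])
L=np.array([.5968,.0645,.06])+3e-3*ex
for k in(-.14,.14):print(proj(D,L+ey*(k-.027)-ex*.0065+[0,0,.035]))
E
```

```text
[0.5941 0.0621 0.1068] [-1.6818 -3.2062 -0.3724] [-0.7464  0.2813  0.1072]
[357.0454 210.8662]
[342.6913 157.0987]
```

It's past the bend: z is 0.1068 and the forces are low. I'll continue down.

>>> servo_tool --deltas '[[[0.001,0,0.002,0,0,0,0],[0.001,0,0.002,0,0,0,0],[0,0,0.002,0,0,0,0],[0,0,0,0,0,0,0]]]'

```text
time: 14.8
tcp_pos: [0.5947, 0.0655, 0.1011]
tool_rot: [[0.188, 0.982, 0.0], [0.982, -0.188, 0.001], [0.001, 0.0, -1.0]]
ft_force: [-0.8, 1.2, 0.2]
width: 0.0098
grip_force: 39.9
```

>>> servo_tool --deltas '[[[0,0,0.002,0,0,0,0],[0,0,0.002,0,0,0,0],[0,0,0,0,0,0,0]]]'

```text
time: 15.18
tcp_pos: [0.5947, 0.0652, 0.0972]
tool_rot: [[0.188, 0.982, 0.0], [0.982, -0.188, 0.0], [0.0, 0.0, -1.0]]
ft_force: [-1.1, 0.3, 0.3]
width: 0.0098
grip_force: 39.9
```

>>> servo_tool --deltas '[[[0,0,0.002,0,0,0,0],[0,0,0,0,0,0,0],[0,0,0,0,0,0,0]]]'

```text
time: 15.55
tcp_pos: [0.5949, 0.0652, 0.0971]
tool_rot: [[0.188, 0.982, -0.0], [0.982, -0.188, -0.0], [-0.0, -0.0, -1.0]]
ft_force: [-6.3, 0.6, 10.5]
width: 0.0096
grip_force: 40.0
```

>>> servo_tool --deltas '[[[0,0,0.002,0,0,0,0],[0,0,0,0,0,0,0],[0,0,0,0,0,0,0]]]'

```text
time: 15.92
tcp_pos: [0.5951, 0.0651, 0.0971]
tool_rot: [[0.188, 0.982, -0.0], [0.982, -0.188, -0.0], [-0.0, -0.0, -1.0]]
ft_force: [-10.8, -0.1, 20.0]
width: 0.0096
grip_force: 40.0
```

Home: rigid at TCP z 0.0971 (0.0975 expected), x ≈ 0, y within 1 mm. I'll ease slightly and check that the press stays steady.

>>> servo_tool --deltas '[[[0,0,-0.001,0,0,0,0],[0,0,0,0,0,0,0],[0,0,0,0,0,0,0],[0,0,0,0,0,0,0],[0,0,0,0,0,0,0]]]'

```text
time: 16.55
tcp_pos: [0.595, 0.0651, 0.0971]
tool_rot: [[0.188, 0.982, -0.0], [0.982, -0.188, -0.0], [-0.0, -0.0, -1.0]]
ft_force: [-8.4, 0.7, 15.2]
width: 0.0096
grip_force: 40.0
```

>>> servo_tool --deltas '[[[0,0,0,0,0,0,0],[0,0,0,0,0,0,0],[0,0,0,0,0,0,0],[0,0,0,0,0,0,0],[0,0,0,0,0,0,0]]]'

```text
time: 17.18
tcp_pos: [0.5949, 0.0652, 0.0971]
tool_rot: [[0.188, 0.982, -0.0], [0.982, -0.188, -0.0], [-0.0, -0.0, -1.0]]
ft_force: [-7.7, 0.6, 16.1]
width: 0.0095
grip_force: 40.0
```

```bash
python3 -c "
from plant import sign_off;print(sign_off())"
```

```text
the job is handed in; nothing more can be done
None
```

I fitted the spare label holder at the bare middle bay and handed the job in, with the tab still gripped at 40 N and the holder pressed down at about 16 N; the tongue stopped within 1 mm of the expected home height after briefly sticking at the spring clip, and I got no verdict back.

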